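# Switch the hall lamp over with its isolator pulled

## Robot

A 7-joint arm with a two-finger parallel gripper is mounted at the origin on the work surface. World frame = base frame: x ahead of the robot, y to its left, z up, the work surface at z = 0. Lengths are in m, angles in rad, forces in N, time in s.
With the tool pointing down it reaches from about 0.4 to 0.85 m from the base axis. Payload 10.4 kg.
Tool frame: the origin (TCP) lies at the very end of the fingers, on their centre line; the grasp point (between the pads) lies 19 mm behind it; z points along the fingers, y is the direction in which the jaws open and shut (so a half turn about z gives the same grasp; the last joint's range is limited). The gripper opens to 87 mm and grips with 3 to 60 N. Pads are 19 mm wide; open, the fingers measure 117 mm over their backs; the gripper's body (75 mm by 190 mm) begins 51 mm behind the grasp point.
Start: joints at [-1.254, 0.332, -0.065, 1.46, 0.022, 1.35, -0.088], TCP at [0.208, 0.589, 0.196] pointing down, gripper open.
Joint ranges: [-2.6, 2.6], [-0.5, 2.12], [-1.47, 1.34], [0.16, 2.42], [-1.27, 4.41], [0.06, 2.06], [-2.6, 2.6]. Speed limits (rad/s): [2.22, 2.22, 2.79, 2.79, 3.14, 3.14, 3.14].

## Interface

Orientations are given as a unit quaternion [x, y, z, w].
In Python, from bench import read_state, camera, close_job gives the robot as it stands.
- The arm moves only by the shell command python3 -m inch 'ROWS' [OPENING] [FORCE]. ROWS is JSON, a list of rows, each a list of 6 numbers: the shift along the tool's x, y, z as a fraction of full scale, then the turn, a rotation vector about the tool's x, y, z as a fraction of full scale. In form: [[tx, ty, tz, ax, ay, az], ...]. A call has 1 to 5 rows; each row shifts and turns the commanded pose from where the row before left it, along the tool's axes as they then stand; what a row does not reach is not made up. Full scale, the value 1, is 0.04 m for a shift and 120 degrees for a turn. A row lasts 1/8 s, in which the tool goes at most 62.5 mm and 10.7 degrees, less where a joint would pass 70% of its speed; a pose out of reach is approached as far as the arm can. A call with a number of a shift or a turn outside -1 to 1 is refused whole. A call with a gripper value outside its range is refused whole. OPENING is the opening, from -1 (shut) to 1 (fully open), so that 0 is half open, set as the call begins (- or left out, the last holds). The fingers move at their own pace and stop on an object; FORCE is the grip in N (left out, the last holds). Time passes only in rows, so rows that do not move let the fingers close. It gives the time, the measured TCP pose, the force and the opening at its end, in the units of the state.
- read_state(): the state, without advancing time (a new reading comes with each control period).
- camera(name): name is "scene" or "top" or "wrist"; returns a dict with "img" (420x560x3 uint8, red, green, blue), "depth" (420x560 float32, m along the optical axis (not along the pixel's ray), 0 where there is no reading), "fx", "fy", "cx", "cy" (pixels), "k1" (the pictures are not rectified: a ray, as slopes to the right and down, at radius r is drawn at 1 + k1 r^2 times it, then the intrinsics apply), "position" and "orientation" of the camera in the world; the wrist camera has in their place "tool_from_camera" (4x4, takes a point from camera to tool coordinates, whose origin is the TCP and whose axes are the flange's). Camera axes: x right, y down, z forward; pixel columns grow to the right and rows downward; lengths in m; the calibration is good to about 2 mm. A picture is of the moment at which its call begins: read the wrist's pose just before it.
- close_job(): hands the job in, once; it reports no verdict.
The state is a dict: "time": time; "joint_positions": joint angles; "joint_vel": joint speeds; "joint_torque": joint torques, N m; "ee_pos": TCP position; "eef_rot": TCP orientation; "ft_force": force on the tool from outside, world axes, zero at the start; "torque": the same for the moment, N m; "width": finger opening in m.
Only numpy, scipy, OpenCV 4.12 (cv2) and the standard library are available. Lean on these libraries where they do the work, as an engineer would, in place of code of your own. Each camera call takes 0.05 s, during which the arm holds its last target.

## Task

Switch the hall lamp over without sparking the old contacts: first pull the mushroom knob of the isolator box out until it clicks into its outer detent, then, while it stays out, press down the raised ribbed end of the lamp's rocker switch so that it rocks fully over, and last push the knob fully home again. Do not disturb the keyring, the glass stopper, the candle snuffer or the button box.

Things in the scene. Friction and masses are not known exactly. Their poses are not given: they have to be found in the camera images.
- switch_box: Isolator: fixed black bakelite box 80 (x) x 90 (y) x 74 mm high on a wooden foot board 6 mm high (x -40 to 60, y -55 to 55 mm). Origin: centre of its underside on the shelf, z up. From its front (-x face, x = -40 mm) a push-pull knob sticks out level along -x at y = 0, axis 48 mm above the shelf: brass stem 10 mm thick with a round black mushroom head.
- isolator (a joint): Travel of the mushroom knob, m: 0 = home, 0.018 = out at its outer detent; both are hard stops. It is an over-centre mechanism: about 7 N is needed to start it either way, and past half travel it snaps by itself to the end it is nearer to and stays there.
- knob_face (a point): Centre of the head's flat outer face, moving with the knob; axes as switch_box (pull along -x, push home along +x). Head 40 mm across (34 at its back), 14 mm thick. Home: face at x = -92 mm of switch_box, back of head at x = -78 mm, so 38 mm of free stem between box and head (less a 3 mm collar, 26 mm across). Pulled out: all 18 mm farther along -x.
- rocker_box: Lamp switch: fixed low wooden box with brass top plate, 94 (x) x 60 (y) x 30 mm high. Origin: centre of its underside on the shelf, z up. On top a black bakelite paddle 64 (x) x 32 (y) x 12 mm tips about an axis along y at x = 0, 43 mm above the shelf, between two posts (46 mm high, y = +-21 mm). At the start its -x end, with three brass cross ribs, is up (top about 55 mm above the shelf).
- rocker (a joint): Angle of the rocker, rad: 0 = as at the start, ribbed end up (paddle sloping 0.2 rad); 0.4 = rocked fully over, ribbed end down (sloping 0.2 rad the other way). Over-centre: about 0.09 N m (about 4 N on the ribs) tips it, and past the middle it snaps over by itself and stays.
- rocker_end (a point): Middle of the ribbed end on the top of the paddle, 23 mm from the tipping axis: the place to press down; about 54 mm above the shelf at the start, about 44 mm when rocked over. Moves with the paddle.
- keyring: Loose bystander: flat pewter ring 46 mm across with two keys pointing along +x to 59 mm from its origin, 6 mm high, beside the rocker box. Origin under the ring's centre. Leave alone.
- stopper: Loose bystander: green glass bottle stopper, standing, 36 mm wide and 60 mm high, beside the isolator's knob. Origin under its centre. Leave alone.
- snuffer: Loose bystander: brass candle snuffer lying along its x axis, 160 mm long and 24 mm high. Origin under its middle. Leave alone.
- button_box: Loose bystander: carved bone button box 94 x 64 x 56 mm high. Origin under its centre. Leave alone.
Things that resemble listed ones, but are neither listed nor needed, are in the scene too. What is shaped like the rocker_box but red is not meant. Leave any red look-alike of the switch_box alone.

How it is judged:
By the outcome, as a careful person would: the job done as asked, in the order asked, and still so for the second after the job is handed in, with the robot touching nothing.
It also fails if it takes over 56 s, if anything falls off the work surface, if the arm or the gripper's body presses on something with over 40 N, if the wrist force passes 120 N, or if a joint passes its speed limit or range.

## Working session

There is one attempt and no reset: what is moved stays moved. The work goes in short steps, Python scripts to look and compute and a shell command to move; the robot and the scene stay as the last step left them, time stands still between calls to the robot, and variables do not carry over. Pictures are saved under pics/ and viewed, and the job is handed in when it is done.

```bash
mkdir -p pics; ls; python3 - <<'E'
from bench import read_state, camera
import cv2,numpy as np,pickle
print(read_state())
for n in ("scene","top","wrist"):
    c=camera(n); pickle.dump(c,open(f"pics/{n}0.pkl","wb"))
    cv2.imwrite(f"pics/{n}0.png",c["img"][:,:,::-1])
    print(n,{k:v for k,v in c.items() if k not in("img","depth")})
E
```

```text
pics
{'time': 0.0, 'joint_positions': array([-1.25361408,  0.3328879 , -0.06470372,  1.46092539,  0.02162832,
        1.34992149, -0.08848845]), 'joint_vel': array([-0.00166854,  0.00072418, -0.0007184 ,  0.00175649,  0.00054382,
       -0.00048974,  0.00068017]), 'joint_torque': array([ 3.66361364e-04, -6.23249531e+01,  2.47647031e-02, -3.89892054e+01,
       -6.13591075e-02,  3.96296207e-02,  1.65703541e-04]), 'ee_pos': array([0.20817421, 0.58885932, 0.19525159]), 'eef_rot': array([ 1.69054327e-01,  9.85606469e-01, -7.18839707e-04, -7.58683957e-05]), 'ft_force': array([-0.42828088, -0.56794801,  0.05739755]), 'torque': array([ 0.02456803,  0.01155035, -0.0178745 ]), 'width': 0.08722063458062222}
scene {'fx': 457.49935253584516, 'fy': 457.49935253584516, 'cx': 278.9701160351426, 'cy': 216.06451711622256, 'k1': -0.057718157670357796, 'position': array([ 1.30001449, -0.43544436,  0.65047612]), 'orientation': array([ 0.75591678,  0.46092583, -0.23756226, -0.39962654])}
top {'fx': 465.52105467152893, 'fy': 465.52105467152893, 'cx': 287.15861052235516, 'cy': 220.62453822001802, 'k1': -0.15805542479610296, 'position': array([ 0.37428329, -0.07359033,  1.26485058]), 'orientation': array([-0.6936945 ,  0.71460029, -0.05380877,  0.07238083])}
wrist {'fx': 352.2597747537254, 'fy': 352.2597747537254, 'cx': 283.31854030544883, 'cy': 202.53503966106928, 'k1': -0.0660603060245783, 'tool_from_camera': array([[-3.94383136e-04, -9.59308171e-01, -2.82360899e-01,
         7.76531643e-02],
       [ 9.99999913e-01, -3.39051862e-04, -2.44821009e-04,
        -1.08900504e-03],
       [ 1.39123806e-04, -2.82360970e-01,  9.59308221e-01,
        -1.88559334e-01],
       [ 0.00000000e+00,  0.00000000e+00,  0.00000000e+00,
         1.00000000e+00]])}
```

View pics/top0.png

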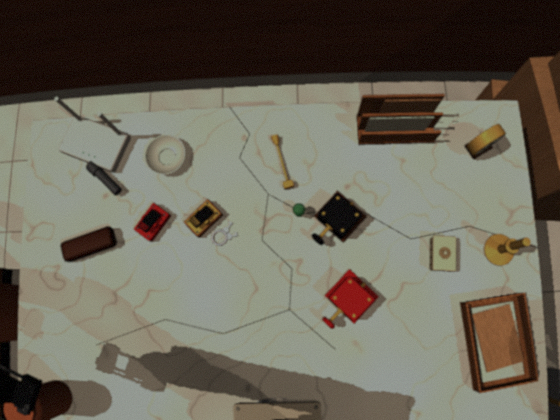

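View pics/scene0.png

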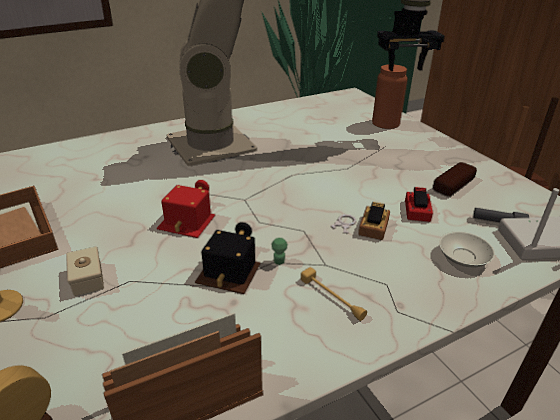

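The top view shows the black isolator at (340,216) with its knob toward (318,238), the stopper at (299,210), the wood/brass rocker box at (204,218), and the keyring at (222,237). The snuffer is at (283,162) and the button box at (445,253). The red look-alikes are at (152,220) and (352,297).

```bash
cat > h.py <<'E'
import numpy as np,cv2,pickle
from scipy.spatial.transform import Rotation as R
def pose(c,st=None):
    if "position" in c: return R.from_quat(c["orientation"]).as_matrix(),np.array(c["position"])
    T=c["tool_from_camera"];Rt=R.from_quat(st["eef_rot"]).as_matrix()
    return Rt@T[:3,:3],Rt@T[:3,3]+st["ee_pos"]
def ray(c,u,v):
    p=cv2.undistortPoints(np.array([[[u,v]]],float),np.array([[c["fx"],0,c["cx"]],[0,c["fy"],c["cy"]],[0,0,1]]),np.array([c["k1"],0,0,0.]))[0,0]
    return np.array([p[0],p[1],1.])
def world(c,u,v,st=None,z=None):
    Rm,p=pose(c,st);d=ray(c,u,v)
    if z is not None:
        w=Rm@d; return p+w*(z-p[2])/w[2]
    return p+Rm@(d*c["depth"][int(round(v)),int(round(u))])
def cloud(c,st=None):
    H,W=c["depth"].shape;vv,uu=np.mgrid[:H,:W]
    p=cv2.undistortPoints(np.stack([uu,vv],-1).reshape(-1,1,2).astype(float),np.array([[c["fx"],0,c["cx"]],[0,c["fy"],c["cy"]],[0,0,1]]),np.array([c["k1"],0,0,0.]))[:,0]
    Rm,q=pose(c,st);d=c["depth"].reshape(-1,1)
    return (np.c_[p,np.ones(len(p))]*d)@Rm.T.astype(float)+q
def proj(c,P,st=None):
    Rm,q=pose(c,st);x=(np.atleast_2d(P)-q)@Rm
    K=np.array([[c["fx"],0,c["cx"]],[0,c["fy"],c["cy"]],[0,0,1]])
    return cv2.projectPoints(x[:,None],np.zeros(3),np.zeros(3),K,np.array([c["k1"],0,0,0.]))[0][:,0]
def crop(c,u0,v0,u1,v1,s,name):
    i=c["img"][v0:v1,u0:u1,::-1];i=cv2.convertScaleAbs(i,alpha=1.6,beta=20)
    cv2.imwrite(name,cv2.resize(i,None,fx=s,fy=s,interpolation=cv2.INTER_CUBIC))
E
python3 - <<'E'
from h import *
c=pickle.load(open("pics/top0.pkl","rb"));s=pickle.load(open("pics/scene0.pkl","rb"))
crop(c,170,140,390,280,3.6,"pics/topc.png")
crop(s,170,170,460,330,2.7,"pics/scenec.png")
for n,u,v in [("isolator top",340,214),("knob",318,238),("rocker",204,216),("stopper",299,210),("ring",222,237),("snuf",283,162),("bbox",445,253)]:
    print(n,world(c,u,v).round(3))
E
```

```text
isolator top [ 0.602 -0.183  0.077]
knob [ 0.543 -0.124  0.067]
rocker [0.615 0.179 0.048]
stopper [ 0.621 -0.077  0.056]
ring [0.563 0.138 0.003]
snuf [ 0.768 -0.037  0.015]
bbox [ 0.493 -0.458  0.056]
```

View pics/topc.png

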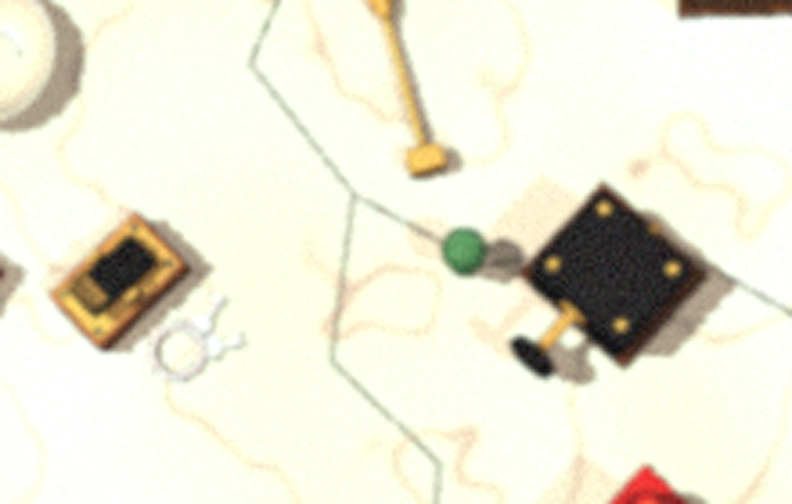

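View pics/scenec.png

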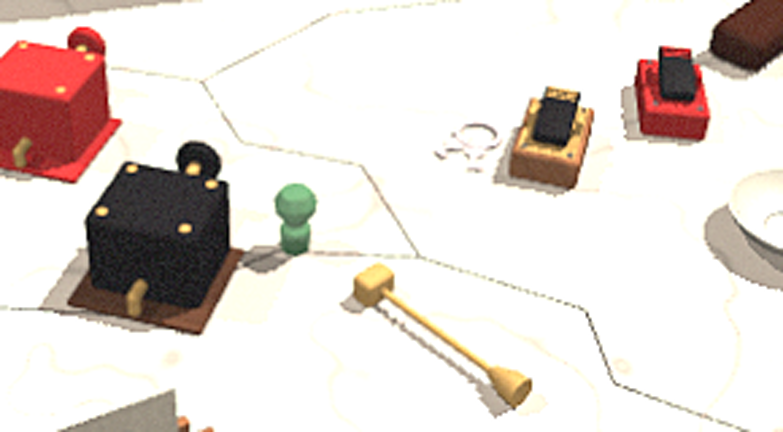

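In the top crop, the knob head is at (533,355) and its stem meets the box at (572,315). The rocker's ribs are at its lower-left end (92,290). Next I'll fit the box poses from the depth cloud.

```bash
python3 - <<'E'
from h import *
c=pickle.load(open("pics/top0.pkl","rb"))
P=cloud(c)
def sel(x0,x1,y0,y1,z0,z1):
    m=(P[:,0]>x0)&(P[:,0]<x1)&(P[:,1]>y0)&(P[:,1]<y1)&(P[:,2]>z0)&(P[:,2]<z1);return P[m]
q=sel(.5,.72,-.29,-.09,.072,.09);
print("swtop",len(q),cv2.minAreaRect((q[:,:2]*1000).astype(np.float32)),np.median(q[:,2]))
q=sel(.5,.6,-.16,-.09,.035,.075);print("knob",len(q),q.mean(0),cv2.minAreaRect((q[:,:2]*1000).astype(np.float32)),q[:,2].max())
q=sel(.54,.68,.12,.24,.024,.07);
print("rk",len(q),cv2.minAreaRect((q[:,:2]*1000).astype(np.float32)),np.median(q[:,2]))
q=sel(.54,.68,.12,.24,.040,.07);
print("paddle",len(q),cv2.minAreaRect((q[:,:2]*1000).astype(np.float32)),q[:,2].max())
q=sel(.59,.65,-.11,-.05,.03,.07);print("stop",q.mean(0),q[:,2].max())
q=sel(.5,.6,.09,.19,-.01,.02);
# corners by eye at known heights
f=lambda x,y:(170+x/3.6-.4,140+y/3.6-.4)
for n,x,y,z in [("sw top corners",603,184,.08),("",526,265,.08),("",626,365,.06),("",704,272,.08),("knob centre",533,355,.05),("stem@box",572,315,.05),("rk",137,213,.03),("",188,266,.03),("",104,349,.03),("",55,293,.03),("ribs",92,290,.054),("screws",604,208,.08),("",553,264,.08),("",621,325,.08),("",672,268,.08)]:
    print(n,world(c,*f(x,y),z=z).round(4))
E
```

```text
swtop 788 ((602.9171752929688, -182.51986694335938), (88.41187286376953, 77.99151611328125), 43.76322937011719) 0.0744970695556344
knob 224 [ 0.56398551 -0.13702575  0.06098927] ((567.5515747070312, -137.28927612304688), (39.416255950927734, 76.44739532470703), 62.51402282714844) 0.07489416318116793
rk 743 ((615.0588989257812, 188.74571228027344), (62.48704147338867, 94.3482437133789), 43.53573989868164) 0.03320979335818186
paddle 306 ((615.1033935546875, 188.67947387695312), (48.49435043334961, 62.78705596923828), 43.9542121887207) 0.05972318812676014
stop [ 0.62374804 -0.07622995  0.05620786] 0.06480235731222539
sw top corners [ 0.6641 -0.178   0.08  ]
 [ 0.6059 -0.1198  0.08  ]
 [ 0.5337 -0.1902  0.06  ]
 [ 0.5967 -0.2478  0.08  ]
knob centre [ 0.5446 -0.1235  0.05  ]
stem@box [ 0.5733 -0.1533  0.05  ]
rk [0.6659 0.1727 0.03  ]
 [0.6233 0.1333 0.03  ]
 [0.5618 0.1975 0.03  ]
 [0.6059 0.2357 0.03  ]
ribs [0.6027 0.2016 0.054 ]
screws [ 0.6462 -0.1779  0.08  ]
 [ 0.606  -0.1392  0.08  ]
 [ 0.56   -0.1861  0.08  ]
 [ 0.6003 -0.2248  0.08  ]
```

```bash
python3 -m inch '[[-0.7,-0.7,0,0,0,0],[-0.7,-0.7,0,0,0,0],[-0.7,-0.7,0,0,0,0],[-0.7,-0.7,0,0,0,0],[-0.7,-0.7,0,0,0,0]]' -0.1 20
```

```text
time: 0.78
ee_pos: [0.2941, 0.4093, 0.1959]
eef_rot: [0.169, 0.986, -0.0, -0.0]
ft_force: [0.4, -0.7, -0.0]
width: 0.0453
```

```bash
R='x'; python3 -m inch '[[-0.7,-0.7,0,0,0,0],[-0.7,-0.7,0,0,0,0],[-0.7,-0.7,0,0,0,0],[-0.7,-0.7,0,0,0,0],[-0.7,-0.7,0,0,0,0]]'
python3 -m inch '[[-0.7,-0.7,0,0,0,0],[-0.7,-0.7,0,0,0,0],[-0.7,-0.7,0,0,0,0],[-0.7,-0.7,0,0,0,0],[-0.7,-0.7,0,0,0,0]]'
python3 -m inch '[[-0.7,-0.7,0,0,0,0],[-0.7,-0.7,0,0,0,0],[-0.7,-0.7,0,0,0,0],[-0.7,-0.7,0,0,0,0],[-0.5,-0.5,0,0,0,0]]'
python3 -m inch '[[0,0,0,0,0,0.073],[0,0,0,0,0,0.073],[0,0,0,0,0,0.074],[0,0,0,0,0,0]]'
```

```text
time: 1.4
ee_pos: [0.3793, 0.2306, 0.196]
eef_rot: [0.169, 0.986, 0.0, -0.0]
ft_force: [1.4, 0.5, 0.1]
width: 0.0391
time: 2.02
ee_pos: [0.4646, 0.0521, 0.196]
eef_rot: [0.169, 0.986, 0.0, -0.0]
ft_force: [0.1, -0.2, -0.7]
width: 0.039
time: 2.65
ee_pos: [0.545, -0.1169, 0.1958]
eef_rot: [0.17, 0.986, -0.0, -0.0]
ft_force: [-0.2, 0.7, 0.4]
width: 0.0392
time: 3.15
ee_pos: [0.5446, -0.115, 0.1958]
eef_rot: [0.389, 0.921, -0.0, -0.0]
ft_force: [0.3, -0.5, -0.6]
width: 0.0393
```

```bash
python3 - <<'E'
from h import *
from bench import *
st=read_state();c=camera("wrist");pickle.dump((c,st),open("pics/w1.pkl","wb"))
cv2.imwrite("pics/w1.png",cv2.convertScaleAbs(c["img"][:,:,::-1],alpha=1.5,beta=15));print(st["ee_pos"],st["eef_rot"],st["joint_positions"])
E
```

```text
[ 0.54461151 -0.11501968  0.19581587] [ 3.89202405e-01  9.21152234e-01 -6.18398466e-05 -2.13804571e-04] [-0.48686512  0.20398769  0.70744972  1.67808782 -0.13663146  1.31034601
  1.01696807]
```

View pics/w1.png

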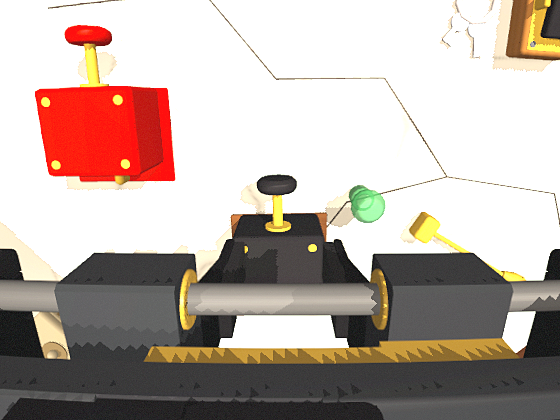

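The wrist view shows the knob head at (277,185), the stem from (278,197) to (278,222), and the stopper to the right at (368,203). The stem runs straight up the picture, so the yaw is aligned.

```bash
python3 - <<'E'
from h import *
c,st=pickle.load(open("pics/w1.pkl","rb"))
crop(c,200,160,420,270,3.6,"pics/w1c.png")
for n,u,v,z in [("stem",278,205,.053),("stem2",278,218,.053),("headtop",277,180,.068),("collar",278,226,.061),("stopper",368,205,.06)]:
    print(n,world(c,u,v,st).round(4),world(c,u,v,st,z).round(4))
P=cloud(c,st)
RT=R.from_quat(st["eef_rot"]).as_matrix();print(RT.round(3))
L=(P-st["ee_pos"])@RT  # tool coords
u=np.arange(len(P))%560;v=np.arange(len(P))//560
m=(u>225)&(u<330)&(v>165)&(v<240)&(P[:,2]>.03)&(P[:,2]<.075)
for r in range(172,236,4):
    k=m&(v==r); 
    if k.any(): print(r,k.sum(),L[k,0].mean().round(4),L[k,1].min().round(4),L[k,1].max().round(4),P[k,2].max().round(4))
E
```

```text
stem [ 0.556  -0.1359  0.0528] [ 0.556  -0.1359  0.053 ]
stem2 [ 0.5652 -0.1455  0.0535] [ 0.5653 -0.1456  0.053 ]
headtop [ 0.5366 -0.1169  0.062 ] [ 0.5357 -0.1158  0.068 ]
collar [ 0.5711 -0.1515  0.0536] [ 0.5693 -0.1495  0.061 ]
stopper [ 0.6171 -0.0738  0.0596] [ 0.6169 -0.0737  0.06  ]
[[-0.697  0.717 -0.   ]
 [ 0.717  0.697  0.   ]
 [ 0.    -0.    -1.   ]]
176 30 0.0043 -0.0213 0.0074 0.0463
180 39 0.0036 -0.0256 0.0113 0.0628
184 41 0.0006 -0.0265 0.0123 0.0676
188 37 -0.0029 -0.0254 0.0101 0.0686
192 32 -0.0067 -0.0225 0.0073 0.0682
196 11 -0.0142 -0.0123 -0.0024 0.0529
200 10 -0.0182 -0.0112 -0.0024 0.0536
204 10 -0.0223 -0.0113 -0.0024 0.0535
208 10 -0.0264 -0.0114 -0.0024 0.0531
212 10 -0.0305 -0.0114 -0.0024 0.0534
216 10 -0.0348 -0.0115 -0.0024 0.0534
220 9 -0.0389 -0.0115 -0.0024 0.054
224 83 -0.0467 -0.0491 0.0378 0.0542
228 85 -0.0472 -0.05 0.0374 0.0603
232 88 -0.0478 -0.0493 0.0368 0.065
```

View pics/w1c.png

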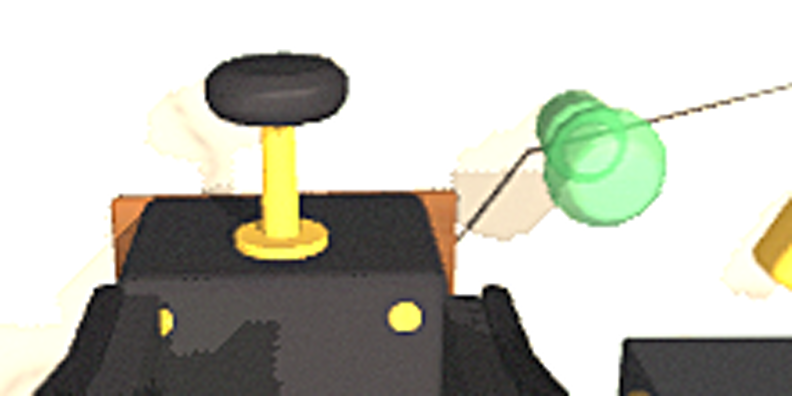

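```bash
python3 -m inch '[[-0.66,-0.16,0,0,0,0],[0,0,0.8,0,0,0],[0,0,0.8,0,0,0],[0,0,0.8,0,0,0],[0,0,0,0,0,0]]'
python3 -m inch '[[0,0,0.5,0,0,0],[0,0,0.5,0,0,0],[0,0,0.4,0,0,0],[0,0,0.35,0,0,0],[0,0,0,0,0,0]]'
python3 - <<'E'
from h import *
from bench import *
st=read_state();c=camera("wrist");pickle.dump((c,st),open("pics/w2.pkl","wb"))
cv2.imwrite("pics/w2.png",cv2.convertScaleAbs(c["img"][:,:,::-1],alpha=1.5,beta=15));print(st["ee_pos"],st["ft_force"])
E
```

```text
time: 3.82
ee_pos: [0.5569, -0.1381, 0.0981]
eef_rot: [0.388, 0.921, -0.001, -0.002]
ft_force: [0.8, 0.6, 0.3]
width: 0.039
time: 4.45
ee_pos: [0.5579, -0.1384, 0.029]
eef_rot: [0.39, 0.921, -0.0, -0.001]
ft_force: [-0.3, -0.0, 0.4]
width: 0.0393
[ 0.5578676  -0.13843846  0.02902654] [-0.29648503 -0.04410728  0.3777038 ]
```

View pics/w2.png

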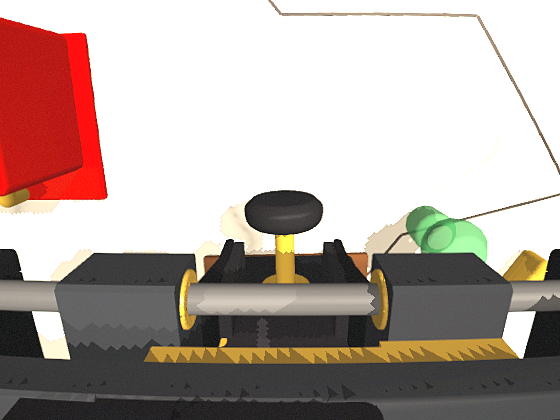

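The fingers straddle the stem (285,255), clear of the head and the stopper. I'll close, then pull.

```bash
python3 -m inch '[[0,0,0,0,0,0],[0,0,0,0,0,0],[0,0,0,0,0,0],[0,0,0,0,0,0]]' -1 25
python3 -m inch '[[0.1,0,0,0,0,0],[0.1,0,0,0,0,0],[0.1,0,0,0,0,0],[0,0,0,0,0,0]]'
```

```text
time: 5.0
ee_pos: [0.5586, -0.1385, 0.0301]
eef_rot: [0.39, 0.921, 0.0, 0.0]
ft_force: [-0.1, 0.2, 0.3]
width: 0.0071
time: 5.5
ee_pos: [0.5499, -0.1299, 0.0301]
eef_rot: [0.39, 0.921, -0.0, -0.0]
ft_force: [0.8, -1.2, -0.8]
width: 0.0007
```

Width went to about 0, so the stem is not between the pads. Looking.

```bash
python3 - <<'E'
from h import *
from bench import *
st=read_state();c=camera("wrist");pickle.dump((c,st),open("pics/w3.pkl","wb"))
cv2.imwrite("pics/w3.png",cv2.convertScaleAbs(c["img"][:,:,::-1],alpha=1.5,beta=15));print(st["ee_pos"],st["ft_force"],st["width"])
c=camera("scene");crop(c,170,150,320,290,4,"pics/s3.png")
E
```

```text
[ 0.54993083 -0.12990075  0.03007377] [ 0.7568902  -1.2455147  -0.76289277] 0.0007059559469155987
```

View pics/w3.png

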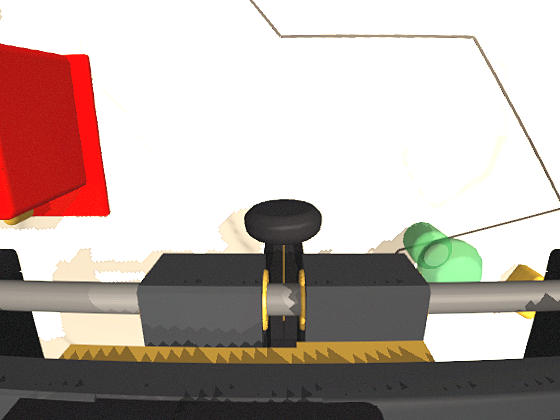

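View pics/s3.png

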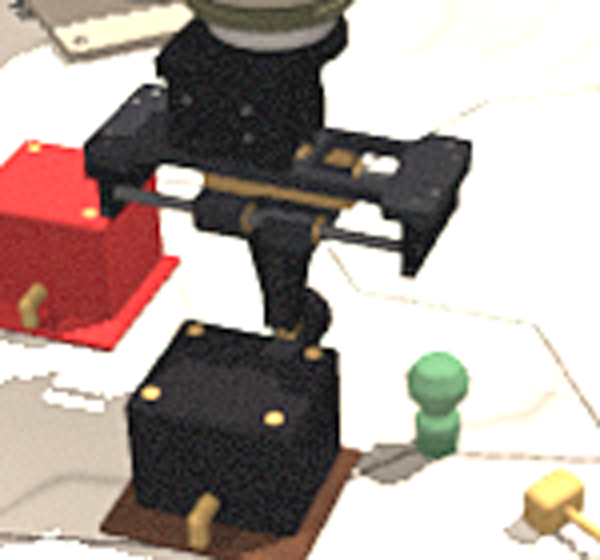

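```bash
python3 - <<'E'
from h import *
c,st=pickle.load(open("pics/w3.pkl","rb"))
s=pickle.load(open("pics/scene0.pkl","rb"))
f=lambda P:((proj(s,P)-[170,150])*4).round(0)
e=st["ee_pos"]
print("tcp",f(e),"grasp",f(e+[0,0,.019]),"up",f(e+[0,0,.07]))
print(f([[.5560,-.1359,.048],[.5652,-.1455,.048]]))
print("wrist tcp",proj(c,[e,e+[0,0,.019]],st))
crop(c,200,180,370,350,4,"pics/w3c.png")
P=cloud(c,st).reshape(420,560,3);Rm=R.from_quat(st["eef_rot"]).as_matrix()
L=(P-e)@Rm
for v in range(200,270,5): print(v,[tuple((L[v,u]*1000).round().astype(int)) for u in (265,275,283,293,303)])
E
```

```text
tcp [[289. 358.]] grasp [[288. 331.]] up [[284. 254.]]
[[282. 341.]
 [273. 355.]]
wrist tcp [[285.16194774 238.59936756]
 [285.33136399 252.37108477]]
200 [(np.int64(15), np.int64(-13), np.int64(30)), (np.int64(25), np.int64(-6), np.int64(-5)), (np.int64(25), np.int64(-1), np.int64(-6)), (np.int64(25), np.int64(4), np.int64(-6)), (np.int64(15), np.int64(12), np.int64(30))]
205 [(np.int64(25), np.int64(-10), np.int64(-15)), (np.int64(25), np.int64(-5), np.int64(-16)), (np.int64(25), np.int64(-1), np.int64(-15)), (np.int64(25), np.int64(4), np.int64(-16)), (np.int64(25), np.int64(9), np.int64(-16))]
210 [(np.int64(24), np.int64(-10), np.int64(-23)), (np.int64(25), np.int64(-5), np.int64(-24)), (np.int64(25), np.int64(-1), np.int64(-24)), (np.int64(25), np.int64(4), np.int64(-24)), (np.int64(25), np.int64(9), np.int64(-25))]
215 [(np.int64(25), np.int64(-10), np.int64(-31)), (np.int64(25), np.int64(-5), np.int64(-31)), (np.int64(25), np.int64(-1), np.int64(-31)), (np.int64(25), np.int64(4), np.int64(-31)), (np.int64(24), np.int64(8), np.int64(-30))]
220 [(np.int64(23), np.int64(-10), np
[... 1543 characters left out ...]
 np.int64(-39))]
255 [(np.int64(37), np.int64(-6), np.int64(-102)), (np.int64(9), np.int64(-5), np.int64(-42)), (np.int64(10), np.int64(-1), np.int64(-43)), (np.int64(9), np.int64(3), np.int64(-42)), (np.int64(37), np.int64(4), np.int64(-102))]
260 [(np.int64(77), np.int64(-1), np.int64(-189)), (np.int64(10), np.int64(-5), np.int64(-48)), (np.int64(7), np.int64(-1), np.int64(-43)), (np.int64(9), np.int64(3), np.int64(-47)), (np.int64(37), np.int64(4), np.int64(-106))]
265 [(np.int64(34), np.int64(-6), np.int64(-102)), (np.int64(9), np.int64(-5), np.int64(-52)), (np.int64(5), np.int64(-1), np.int64(-44)), (np.int64(10), np.int64(3), np.int64(-53)), (np.int64(37), np.int64(4), np.int64(-107))]
```

View pics/w3c.png

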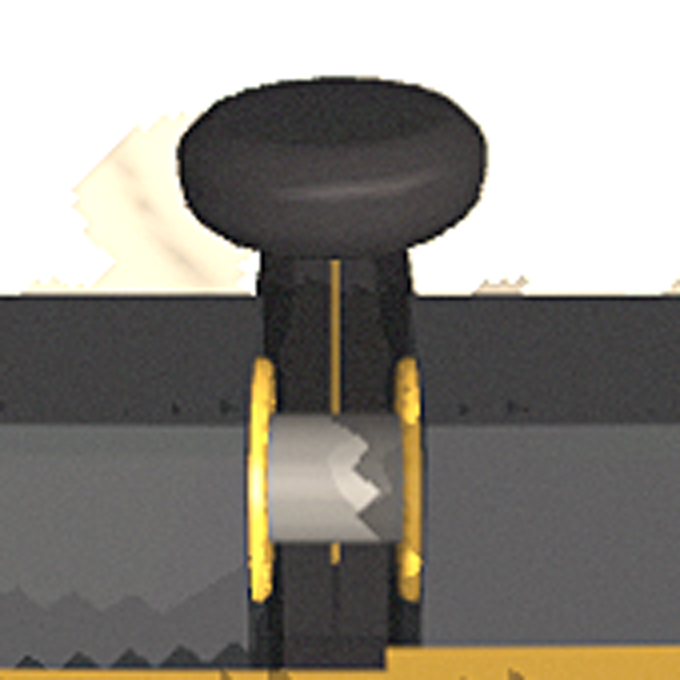

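The pad edges sit right behind the head, with a 1.4 N reaction along the axis. The stem seems to offer the pads no width, but the head's back can still be hooked. I'll pull in small steps and watch the force.

```bash
python3 -m inch '[[0.08,0,0,0,0,0],[0.08,0,0,0,0,0],[0,0,0,0,0,0]]'
python3 -m inch '[[0.08,0,0,0,0,0],[0.08,0,0,0,0,0],[0,0,0,0,0,0]]'
python3 - <<'E'
from h import *
from bench import *
st=read_state();c=camera("wrist");pickle.dump((c,st),open("pics/w4.pkl","wb"))
crop(c,160,160,400,350,3,"pics/w4.png");print(st["ee_pos"],st["ft_force"],st["width"])
P=cloud(c,st).reshape(420,560,3);L=(P-st["ee_pos"])@R.from_quat(st["eef_rot"]).as_matrix()
print((L[195:240:5,285]*1000).round())
E
```

```text
time: 5.98
ee_pos: [0.5455, -0.1246, 0.0299]
eef_rot: [0.389, 0.921, 0.0, -0.0]
ft_force: [-0.3, 0.3, 0.1]
width: 0.0005
time: 6.35
ee_pos: [0.5418, -0.1212, 0.0303]
eef_rot: [0.39, 0.921, -0.0, 0.001]
ft_force: [3.4, -3.5, -1.7]
width: 0.0006
[ 0.54184522 -0.1212317   0.03026989] [ 3.36067827 -3.4694072  -1.73943837] 0.0006349621197398558
[[ 18.   0.  31.]
 [ 25.  -0.  -5.]
 [ 25.  -0. -16.]
 [ 25.  -0. -23.]
 [ 24.  -0. -30.]
 [ 24.  -0. -35.]
 [ 21.  -0. -36.]
 [ 20.  -0. -38.]
 [ 17.  -0. -38.]]
```

View pics/w4.png

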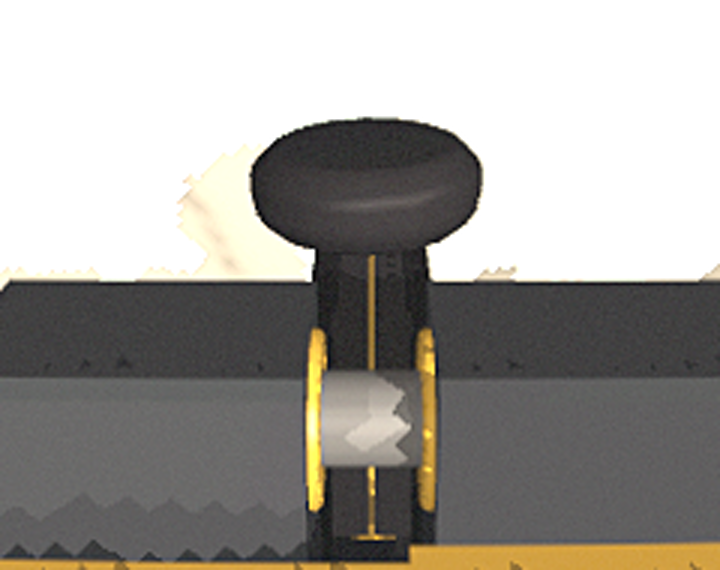

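```bash
python3 -m inch '[[0.04,0,0,0,0,0],[0,0,0,0,0,0]]'
python3 -m inch '[[0.04,0,0,0,0,0],[0,0,0,0,0,0],[0,0,0,0,0,0]]'
```

```text
time: 6.65
ee_pos: [0.5417, -0.1211, 0.0305]
eef_rot: [0.39, 0.921, -0.0, 0.002]
ft_force: [8.0, -7.0, -7.1]
width: 0.0001
time: 7.02
ee_pos: [0.5416, -0.1211, 0.0307]
eef_rot: [0.39, 0.921, -0.001, 0.003]
ft_force: [12.9, -10.4, -10.2]
width: 0.0004
```

The hard stop is confirmed: the force rises with no motion. I'll back off, open and rise.

```bash
python3 -m inch '[[-0.15,0,0,0,0,0],[-0.2,0,0,0,0,0],[0,0,0,0,0,0]]'
python3 -m inch '[[0,0,0,0,0,0],[0,0,0,0,0,0],[0,0,0,0,0,0],[0,0,0,0,0,0]]' -0.1
python3 -m inch '[[0,0,-0.4,0,0,0],[0,0,-0.7,0,0,0],[0,0,-0.8,0,0,0],[0,0,-0.8,0,0,0],[0,0,-0.7,0,0,0]]'
python3 - <<'E'
from h import *
from bench import *
st=read_state();c=camera("wrist");pickle.dump((c,st),open("pics/w5.pkl","wb"))
cv2.imwrite("pics/w5.png",cv2.convertScaleAbs(c["img"][:,:,::-1],alpha=1.5,beta=15))
P=cloud(c,st);u=np.arange(len(P))%560;v=np.arange(len(P))//560
o=np.array([.603,-.1825,0]);ax=np.array([[.697,-.717,0],[.717,.697,0],[0,0,1]]);B=(P-o)@ax.T
m=(abs(B[:,1])<.03)&(B[:,0]<-.05)&(B[:,0]>-.16)&(B[:,2]>.03)&(B[:,2]<.075)
q=B[m&(B[:,2]>.058)];print(len(q),np.percentile(q,[2,50,98],axis=0).round(4))
c,st=pickle.load(open("pics/w1.pkl","rb"));B=(cloud(c,st)-o)@ax.T
m=(abs(B[:,1])<.03)&(B[:,0]<-.05)&(B[:,0]>-.16)&(B[:,2]>.058)&(B[:,2]<.075);print(np.percentile(B[m],[2,50,98],axis=0).round(4))
E
```

```text
time: 7.4
ee_pos: [0.5488, -0.1288, 0.0299]
eef_rot: [0.39, 0.921, -0.0, -0.0]
ft_force: [-0.1, -0.2, -0.6]
width: 0.0005
time: 7.9
ee_pos: [0.5488, -0.1284, 0.03]
eef_rot: [0.39, 0.921, 0.0, -0.0]
ft_force: [-0.5, -0.3, -0.4]
width: 0.0322
time: 8.52
ee_pos: [0.549, -0.1288, 0.1685]
eef_rot: [0.39, 0.921, 0.0, 0.001]
ft_force: [0.1, 0.6, 0.0]
width: 0.0393
604 [[-0.1112 -0.0185  0.0584]
 [-0.1053 -0.0029  0.0647]
 [-0.0982  0.0128  0.0681]]
[[-0.0935 -0.0176  0.0584]
 [-0.0877 -0.0019  0.0645]
 [-0.0805  0.0132  0.0683]]
```

View pics/w5.png

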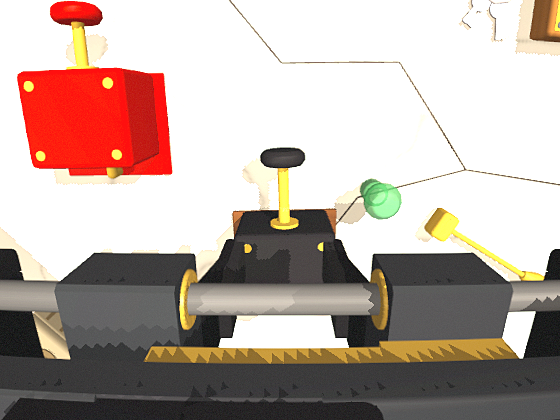

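The knob head (283,157) has moved about 17.7 mm outward, so it is in the outer detent. The stopper is undisturbed at (380,198). Next is the rocker.

```bash
python3 -m inch '[[0.46,0.75,0,0,0,0],[0.46,0.75,0,0,0,0],[0.46,0.75,0,0,0,0],[0.46,0.75,0,0,0,0],[0.46,0.75,0,0,0,0]]' -1 20
python3 -m inch '[[0.46,0.75,0,0,0,0],[0.46,0.75,0,0,0,0],[0.46,0.75,0,0,0,0],[0.46,0.75,0,0,0,0],[0,0,0,0,0,0]]'
python3 - <<'E'
from h import *
from bench import *
st=read_state();c=camera("wrist");pickle.dump((c,st),open("pics/w6.pkl","wb"))
cv2.imwrite("pics/w6.png",cv2.convertScaleAbs(c["img"][:,:,::-1],alpha=1.5,beta=15))
print(st["joint_positions"])
print(proj(c,[.599,.2054,.054],st))
E
```

```text
time: 9.2
ee_pos: [0.5928, 0.043, 0.1671]
eef_rot: [0.39, 0.921, 0.0, 0.0]
ft_force: [0.6, 0.1, -0.0]
width: 0.0016
time: 9.82
ee_pos: [0.6271, 0.182, 0.1664]
eef_rot: [0.388, 0.922, 0.0, -0.0]
ft_force: [-0.2, -0.2, -0.4]
width: 0.0004
[-0.76490023  0.44723015  0.56693204  1.44823154 -0.24315341  1.315978
  0.59344637]
[[280.13456915 148.89970055]]
```

View pics/w6.png

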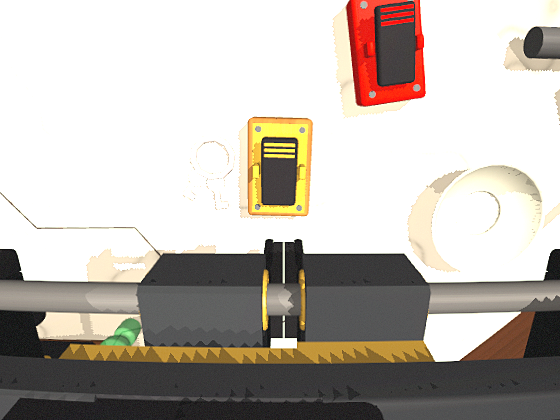

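The ribs are centred at about (281,148) in the wrist view, which matches my predicted rocker_end pixel (280,149). Computing the move.

```bash
python3 - <<'E'
from h import *
c,st=pickle.load(open("pics/w6.pkl","rb"))
RT=R.from_quat(st["eef_rot"]).as_matrix()
for u,v in [(281,140),(281,148),(281,156),(266,148),(296,148),(281,190)]:
    w=world(c,u,v,st); print(u,v,w.round(4),((w-st["ee_pos"])@RT*1000).round(1))
E
```

```text
281 140 [0.5943 0.2113 0.054 ] [ 43.8  -3.  112.4]
281 148 [0.599  0.2064 0.0537] [ 37.   -3.1 112.6]
281 156 [0.6037 0.2016 0.0547] [ 30.3  -3.1 111.7]
266 148 [0.5898 0.1977 0.0552] [ 37.2 -15.8 111.2]
296 148 [0.6081 0.2154 0.0543] [ 37.1   9.7 112.1]
281 190 [0.6261 0.1786 0.0464] [ -1.9  -3.2 120. ]
```

```bash
python3 -m inch '[[0.93,-0.08,0,0,0,0],[0,0,0.8,0,0,0],[0,0,0.8,0,0,0],[0,0,0.8,0,0,0],[0,0,0,0,0,0]]'
python3 -m inch '[[0,0,0.2,0,0,0],[0,0,0.15,0,0,0],[0,0,0,0,0,0]]'
python3 -m inch '[[0,0,0.12,0,0,0],[0,0,0.12,0,0,0],[0,0,0,0,0,0]]'
```

```text
time: 10.5
ee_pos: [0.5977, 0.2009, 0.0687]
eef_rot: [0.39, 0.921, -0.002, -0.001]
ft_force: [-0.8, -0.3, 0.6]
width: 0.0004
time: 10.88
ee_pos: [0.5991, 0.2028, 0.0562]
eef_rot: [0.39, 0.921, 0.0, 0.0]
ft_force: [-0.6, -0.3, 0.2]
width: 0.0006
time: 11.25
ee_pos: [0.5987, 0.2028, 0.0459]
eef_rot: [0.39, 0.921, -0.0, -0.0]
ft_force: [-0.1, 0.3, 0.3]
width: 0.0006
```

```bash
python3 -m inch '[[0,0,0.05,0,0,0],[0,0,0.05,0,0,0],[0,0,0,0,0,0]]'
python3 -m inch '[[0,0,-0.8,0,0,0],[0,0,-0.8,0,0,0],[0,0,-0.8,0,0,0],[-0.9,0,-0.5,0,0,0],[0,0,0,0,0,0]]'
python3 - <<'E'
from h import *
from bench import *
st=read_state();c=camera("wrist");pickle.dump((c,st),open("pics/w7.pkl","wb"))
u,v=proj(c,[.599,.2054,.05],st)[0].astype(int);print(u,v)
crop(c,max(u-120,0),max(v-70,0),u+80,v+90,3.7,"pics/w7.png")
for x,y in [(.599,.2054),(.631,.1719)]:
    a,b=proj(c,[x,y,.048],st)[0];print(world(c,a,b,st).round(4))
E
```

```text
time: 11.62
ee_pos: [0.599, 0.2028, 0.0423]
eef_rot: [0.39, 0.921, -0.0, -0.0]
ft_force: [0.6, -0.5, 0.1]
width: 0.0004
time: 12.25
ee_pos: [0.6265, 0.1741, 0.1605]
eef_rot: [0.391, 0.92, 0.001, 0.002]
ft_force: [0.5, -0.5, 0.3]
width: 0.0005
286 142
[0.5986 0.2058 0.0529]
[0.6317 0.1712 0.0445]
```

View pics/w7.png

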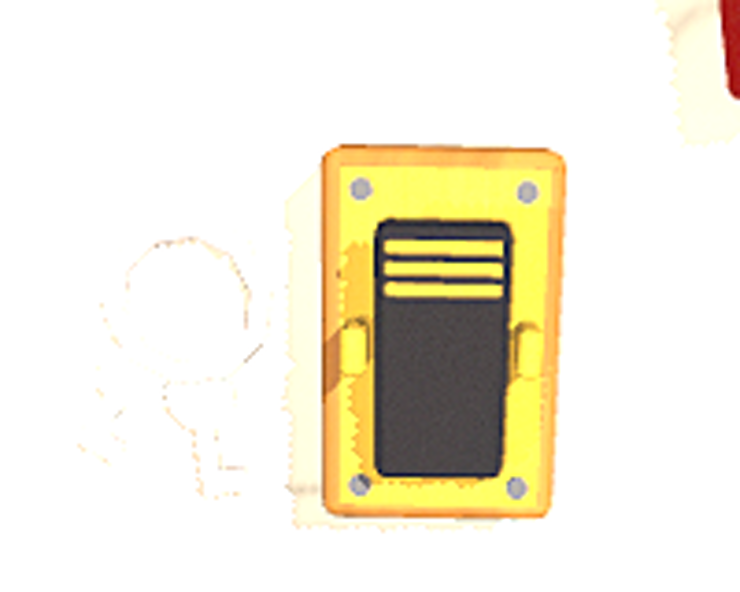

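The rocker did not tip: the rib end still measures 53 mm and the far end 44.5 mm, with no contact force. That and the missed stem suggest the real fingertips are shorter than the TCP. I'll check with the fixed cameras.

```bash
python3 - <<'E'
from h import *
from bench import *
st=read_state();c=camera("scene");pickle.dump((c,st),open("pics/s8.pkl","wb"))
e=st["ee_pos"];p=proj(c,[e,e+[0,0,.019],e+[0,0,.07]]);print(e,p)
u,v=p[0].astype(int)
u0,v0=max(u-100,0),max(v-110,0)
i=cv2.convertScaleAbs(c["img"][:,:,::-1],alpha=1.8,beta=25)
for q in p: cv2.circle(i,tuple(q.round().astype(int)),1,(0,0,255),-1)
i=i[v0:v0+150,u0:u0+200];print(u0,v0)
cv2.imwrite("pics/s8.png",cv2.resize(i,None,fx=4,fy=4,interpolation=cv2.INTER_CUBIC))
# finger points in cloud near tool axis
L=(cloud(c)-e)@R.from_quat(st["eef_rot"]).as_matrix()
m=(abs(L[:,0])<.02)&(abs(L[:,1])<.03)&(L[:,2]<.03)&(L[:,2]>-.08)
print(m.sum(),np.percentile(L[m],[0,1,5,50,95,99,100],axis=0).round(4))
print(st["joint_positions"])
E
```

```text
[0.62503285 0.17575121 0.15909335] [[381.19080467 173.44631971]
 [382.35235935 165.8283787 ]
 [385.57636136 144.57286258]]
281 63
264 [[-0.0152 -0.0179 -0.0799]
 [-0.0149 -0.0148 -0.0798]
 [-0.014  -0.0128 -0.0775]
 [-0.0108 -0.0018 -0.0597]
 [-0.0015  0.0093 -0.031 ]
 [ 0.0085  0.0122 -0.0279]
 [ 0.0119  0.0138 -0.0268]]
[-0.76522902  0.44345427  0.57222931  1.47017287 -0.24339993  1.29790702
  0.59609324]
```

View pics/s8.png

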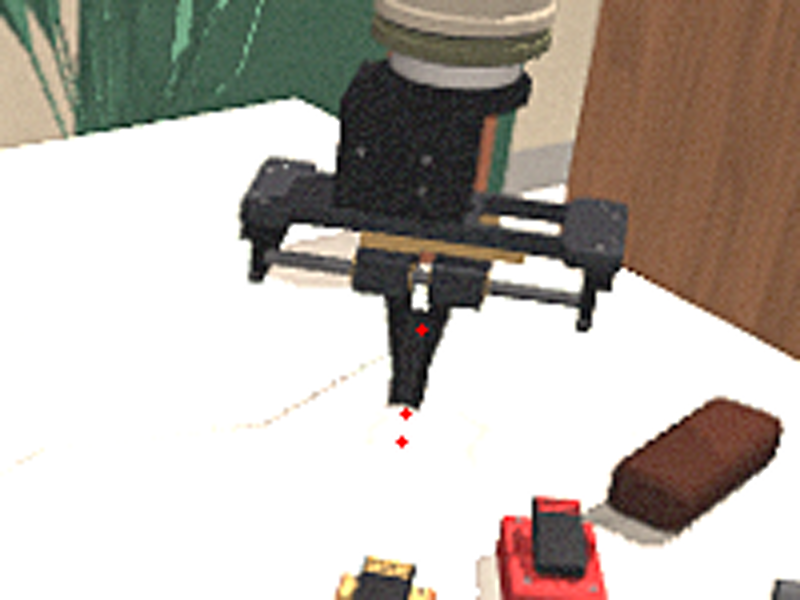

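The fixed camera shows the fingertips (405,405 in the crop) ending about 26 mm above the stated TCP (402,441). I'll use a tip offset of tool z = -26 mm from here on. For the rocker, contact should come at TCP z of about 0.028.

```bash
python3 -m inch '[[0.98,0.05,0,0,0,0],[0,0,0.8,0,0,0],[0,0,0.8,0,0,0],[0,0,0.8,0,0,0],[0,0,0.6,0,0,0]]'
python3 -m inch '[[0,0,0,0,0,0],[0,0,0.12,0,0,0],[0,0,0,0,0,0]]'
python3 -m inch '[[0,0,0.1,0,0,0],[0,0,0,0,0,0]]'
```

```text
time: 12.98
ee_pos: [0.5964, 0.2075, 0.036]
eef_rot: [0.389, 0.921, -0.001, -0.001]
ft_force: [0.4, -0.8, -0.7]
width: 0.0006
time: 13.35
ee_pos: [0.5985, 0.2069, 0.0343]
eef_rot: [0.39, 0.921, 0.0, 0.0]
ft_force: [-0.2, 0.7, 0.1]
width: 0.0005
time: 13.6
ee_pos: [0.5982, 0.2066, 0.0296]
eef_rot: [0.39, 0.921, 0.0, -0.0]
ft_force: [0.5, 0.3, -0.3]
width: 0.0002
```

```bash
python3 -m inch '[[0,0,0.1,0,0,0],[0,0,0,0,0,0]]'
python3 -m inch '[[0,0,0.08,0,0,0],[0,0,0,0,0,0]]'
python3 -m inch '[[0,0,0.06,0,0,0],[0,0,0,0,0,0]]'
```

```text
time: 13.85
ee_pos: [0.5982, 0.2067, 0.0254]
eef_rot: [0.39, 0.921, 0.0, -0.0]
ft_force: [-0.1, -0.5, 0.2]
width: 0.0006
time: 14.1
ee_pos: [0.5981, 0.2063, 0.022]
eef_rot: [0.39, 0.921, -0.0, -0.0]
ft_force: [-0.2, -0.5, -0.3]
width: 0.0007
time: 14.35
ee_pos: [0.5985, 0.2063, 0.0203]
eef_rot: [0.39, 0.921, 0.0, 0.0]
ft_force: [-1.1, -0.8, 3.5]
width: 0.0005
```

```bash
python3 -m inch '[[0,0,0.08,0,0,0],[0,0,0,0,0,0]]'
python3 -m inch '[[0,0,0.08,0,0,0],[0,0,0,0,0,0]]'
python3 -m inch '[[0,0,0.06,0,0,0],[0,0,0,0,0,0]]'
```

```text
time: 14.6
ee_pos: [0.5988, 0.2064, 0.0196]
eef_rot: [0.39, 0.921, 0.001, -0.0]
ft_force: [-11.8, -3.9, 26.7]
width: 0.0003
time: 14.85
ee_pos: [0.599, 0.2065, 0.019]
eef_rot: [0.39, 0.921, 0.001, -0.0]
ft_force: [-23.5, -7.3, 53.4]
width: 0.0003
time: 15.1
ee_pos: [0.5991, 0.2066, 0.0187]
eef_rot: [0.39, 0.921, 0.002, -0.0]
ft_force: [-32.1, -9.0, 73.4]
width: 0.0003
```

```bash
python3 -m inch '[[0,0,-0.4,0,0,0],[0,0,-0.8,0,0,0],[0,0,-0.8,0,0,0],[0,0,-0.8,0,0,0],[0,0,-0.8,0,0,0]]'
python3 -m inch '[[-0.9,0,0,0,0,0],[0,0,0,0,0,0]]'
python3 - <<'E'
from h import *
from bench import *
st=read_state();c=camera("wrist");pickle.dump((c,st),open("pics/w9.pkl","wb"))
u,v=proj(c,[.599,.2054,.05],st)[0].astype(int);print(u,v,st["ee_pos"],st["ft_force"])
crop(c,max(u-120,0),max(v-70,0),u+80,v+90,3.7,"pics/w9.png")
for x,y in [(.599,.2054),(.631,.1719)]:
    a,b=proj(c,[x,y,.048],st)[0];print(world(c,a,b,st).round(4))
E
```

```text
time: 15.72
ee_pos: [0.5981, 0.2065, 0.156]
eef_rot: [0.39, 0.921, -0.0, -0.0]
ft_force: [0.1, 0.5, -0.8]
width: 0.0004
time: 15.98
ee_pos: [0.6248, 0.1776, 0.1553]
eef_rot: [0.391, 0.92, -0.0, 0.001]
ft_force: [-0.3, -0.0, -0.2]
width: 0.001
285 147 [0.62475025 0.17759095 0.15532523] [-0.32499858 -0.00515818 -0.23895817]
[0.5994 0.205  0.0437]
[0.6297 0.1732 0.0544]
```

View pics/w9.png

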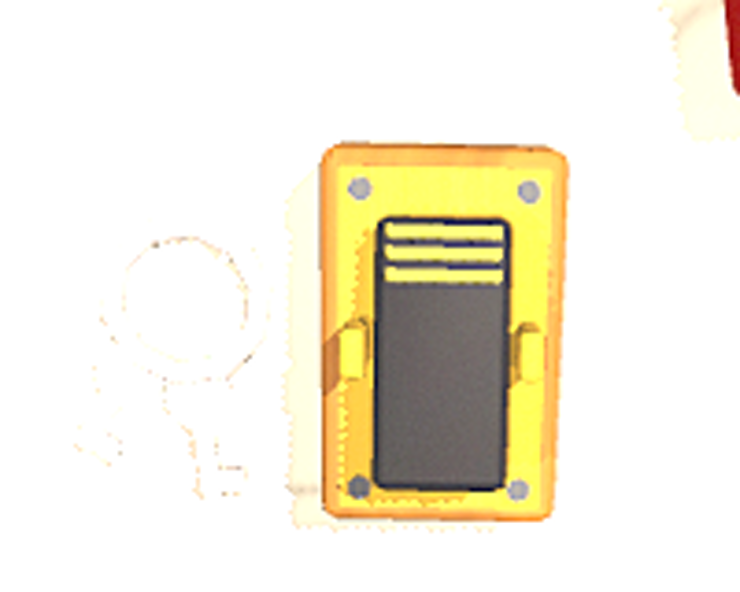

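The rocker is fully over: the rib end now measures 43.7 mm and the plain end 54.4 mm. Pressing on to 73 N at the stop was harder than needed, but it was through the fingertips and under the limit. The keyring is unmoved. Next I'll go in front of the knob face.

```bash
python3 -m inch '[[-0.286,-0.747,0,0,0,0],[-0.286,-0.747,0,0,0,0],[-0.286,-0.747,0,0,0,0],[-0.286,-0.747,0,0,0,0],[-0.286,-0.747,0,0,0,0]]'
python3 -m inch '[[-0.286,-0.747,0,0,0,0],[-0.286,-0.747,0,0,0,0],[-0.286,-0.747,0,0,0,0],[-0.286,-0.747,0,0,0,0],[0,0,0,0,0,0]]'
python3 - <<'E'
from h import *
from bench import *
st=read_state();c=camera("scene");w=camera("wrist");pickle.dump((c,w,st),open("pics/s10.pkl","wb"))
crop(c,170,140,320,290,4,"pics/s10.png")
cv2.imwrite("pics/w10.png",cv2.convertScaleAbs(w["img"][:,:,::-1],alpha=1.5,beta=15))
e=st["ee_pos"];RT=R.from_quat(st["eef_rot"]).as_matrix();print(e,RT.round(3))
o=np.array([.603,-.1825,0]);ax=np.array([[.697,-.717,0],[.717,.697,0],[0,0,1]])
print("tool in box",ax@(e-o))
for P in (cloud(c),cloud(w,st)):
  B=(P-o)@ax.T
  m=(abs(B[:,1])<.03)&(B[:,0]<-.05)&(B[:,0]>-.16)&(B[:,2]>.058)&(B[:,2]<.075);print(m.sum(),np.percentile(B[m],[2,50,98],axis=0).round(4))
E
```

```text
time: 16.65
ee_pos: [0.5549, 0.0357, 0.1548]
eef_rot: [0.389, 0.921, 0.0, -0.0]
ft_force: [-0.2, 0.4, -0.3]
width: 0.0002
time: 17.27
ee_pos: [0.501, -0.0819, 0.1551]
eef_rot: [0.391, 0.92, 0.0, -0.0]
ft_force: [-1.0, -0.4, 0.3]
width: 0.0
[ 0.50095613 -0.08186164  0.15508406] [[-0.694  0.72  -0.   ]
 [ 0.72   0.694  0.001]
 [ 0.001  0.    -1.   ]]
tool in box [-0.14328228 -0.00302052  0.15508406]
73 [[-0.1061 -0.0179  0.0584]
 [-0.0992 -0.0029  0.0633]
 [-0.094   0.0111  0.0688]]
329 [[-0.1109 -0.021   0.0582]
 [-0.1081 -0.0045  0.0633]
 [-0.1043  0.0111  0.0679]]
```

View pics/s10.png

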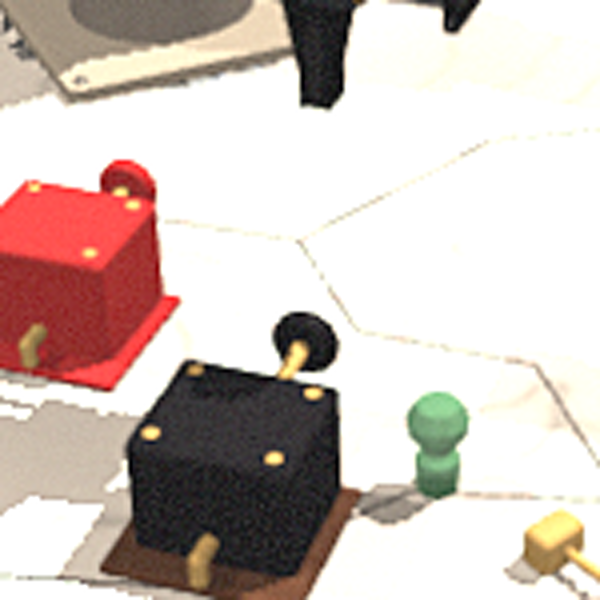

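View pics/w10.png

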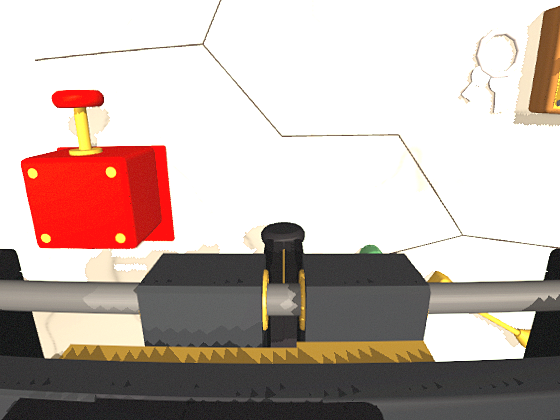

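The knob is still out, and the closed fingers are lined up in front of its face, about 24 mm clear. Descending, then pushing home.

```bash
python3 -m inch '[[0,0,0.8,0,0,0],[0,0,0.8,0,0,0],[0,0,0.8,0,0,0],[0,0,0.8,0,0,0],[0,0,0.38,0,0,0]]'
python3 -m inch '[[0,0,0,0,0,0],[-0.25,0,0,0,0,0],[-0.25,0,0,0,0,0],[0,0,0,0,0,0]]'
python3 -m inch '[[-0.1,0,0,0,0,0],[-0.1,0,0,0,0,0],[0,0,0,0,0,0]]'
```

```text
time: 18.0
ee_pos: [0.5013, -0.079, 0.0102]
eef_rot: [0.389, 0.921, -0.001, -0.001]
ft_force: [0.3, 0.9, -0.4]
width: 0.0006
time: 18.5
ee_pos: [0.5166, -0.0949, 0.0126]
eef_rot: [0.39, 0.921, 0.0, 0.0]
ft_force: [-0.3, -0.3, 0.4]
width: 0.0004
time: 18.88
ee_pos: [0.5218, -0.101, 0.0121]
eef_rot: [0.39, 0.921, -0.0, 0.0]
ft_force: [-0.5, -0.0, 0.2]
width: 0.0006
```

```bash
python3 -m inch '[[-0.08,0,0,0,0,0],[-0.08,0,0,0,0,0],[0,0,0,0,0,0]]'
python3 -m inch '[[-0.08,0,0,0,0,0],[0,0,0,0,0,0]]'
python3 -m inch '[[-0.08,0,0,0,0,0],[0,0,0,0,0,0]]'
```

```text
time: 19.25
ee_pos: [0.5262, -0.1056, 0.0121]
eef_rot: [0.39, 0.921, -0.0, 0.0]
ft_force: [1.1, -0.4, 0.2]
width: 0.0005
time: 19.5
ee_pos: [0.5284, -0.1077, 0.012]
eef_rot: [0.39, 0.921, -0.0, 0.0]
ft_force: [0.1, -0.1, 0.0]
width: 0.0008
time: 19.75
ee_pos: [0.529, -0.1082, 0.0116]
eef_rot: [0.389, 0.921, 0.0, -0.002]
ft_force: [-7.0, 5.1, 4.5]
width: 0.0004
```

```bash
python3 -m inch '[[-0.06,0,0,0,0,0],[0,0,0,0,0,0]]'
python3 -m inch '[[-0.04,0,0,0,0,0],[0,0,0,0,0,0]]'
```

```text
time: 20.0
ee_pos: [0.5291, -0.1082, 0.0113]
eef_rot: [0.389, 0.921, 0.001, -0.004]
ft_force: [-14.7, 11.9, 12.8]
width: 0.0003
time: 20.25
ee_pos: [0.5291, -0.1081, 0.0111]
eef_rot: [0.388, 0.921, 0.001, -0.006]
ft_force: [-19.5, 14.7, 17.3]
width: 0.0005
```

A hard stop at home: 24 N with no motion. I'll back off, rise and check everything.

```bash
python3 -m inch '[[0.3,0,0,0,0,0],[0.6,0,0,0,0,0],[0,0,-0.8,0,0,0],[0,0,-0.8,0,0,0],[0,0,-0.8,0,0,0]]'
python3 -m inch '[[0.9,0,-0.8,0,0,0],[0.9,0,0,0,0,0],[0.9,0.9,0,0,0,0],[0.9,0.9,0,0,0,0],[0,0,0,0,0,0]]'
python3 - <<'E'
from h import *
from bench import *
st=read_state();c=camera("scene");t=camera("top");print(st["time"],st["ee_pos"],st["ft_force"])
cv2.imwrite("pics/s11.png",cv2.convertScaleAbs(c["img"][:,:,::-1],alpha=1.4,beta=15))
crop(t,170,140,390,280,3.6,"pics/t11.png")
t0=pickle.load(open("pics/top0.pkl","rb"));c0=pickle.load(open("pics/scene0.pkl","rb"))
o=np.array([.603,-.1825,0]);ax=np.array([[.697,-.717,0],[.717,.697,0],[0,0,1]])
for n,k in (("top0",t0),("top now",t),("scene0",c0),("scene now",c)):
  B=(cloud(k)-o)@ax.T
  m=(abs(B[:,1])<.03)&(B[:,0]<-.05)&(B[:,0]>-.16)&(B[:,2]>.056)&(B[:,2]<.075);print(n,m.sum(),np.percentile(B[m],[2,50,98],axis=0).round(4).tolist())
for x,y in [(.599,.2054),(.631,.1719)]:
  for k in (t0,t):
    a,b=proj(k,[x,y,.048])[0];print(world(k,a,b).round(4))
def cen(k,x0,x1,y0,y1,z0,z1):
  P=cloud(k);m=(P[:,0]>x0)&(P[:,0]<x1)&(P[:,1]>y0)&(P[:,1]<y1)&(P[:,2]>z0)&(P[:,2]<z1);return m.sum(),P[m].mean(0).round(4)
for n,b in (("stopper",(.59,.65,-.105,-.05,.03,.08)),("snuf",(.68,.86,-.08,.06,.008,.03)),("bbox",(.42,.57,-.53,-.39,.03,.08))):
  print(n,cen(t0,*b),cen(t,*b))
E
```

```text
time: 20.88
ee_pos: [0.5082, -0.0869, 0.1091]
eef_rot: [0.39, 0.921, 0.0, 0.0]
ft_force: [0.8, -0.5, -0.2]
width: 0.0004
time: 21.5
ee_pos: [0.4594, 0.0705, 0.14]
eef_rot: [0.387, 0.922, 0.0, 0.0]
ft_force: [0.0, 0.0, -0.7]
width: 0.0006
21.5 [0.45936482 0.07045103 0.14002329] [ 0.04569958  0.01641692 -0.71914673]
top0 73 [[-0.0907, -0.0193, 0.0565], [-0.0842, -0.0024, 0.0649], [-0.0696, 0.0133, 0.0698]]
top now 72 [[-0.0907, -0.0177, 0.0564], [-0.0842, -0.002, 0.0643], [-0.0687, 0.0151, 0.0705]]
scene0 90 [[-0.0886, -0.0185, 0.0564], [-0.0803, -0.0008, 0.0631], [-0.0762, 0.0135, 0.0682]]
scene now 88 [[-0.0902, -0.0182, 0.0564], [-0.0803, -0.0019, 0.0632], [-0.0757, 0.0125, 0.0688]]
[0.5975 0.2036 0.0561]
[0.5991 0.2055 0.0475]
[0.6319 0.1727 0.0439]
[0.6284 0.1694 0.0602]
stopper (np.int64(133), array([ 0.6237, -0.0762,  0.0562])) (np.int64(133), array([ 0.6236, -0.0763,  0.0558]))
snuf (np.int64(234), array([ 0.7629, -0.0346,  0.0189])) (np.int64(238), array([ 0.7618, -0.0345,  0.0188]))
bbox (np.int64(831), array([ 0.4948, -0.457 ,  0.0461])) (np.int64(834), array([ 0.495, -0.457,  0.046]))
```

View pics/s11.png

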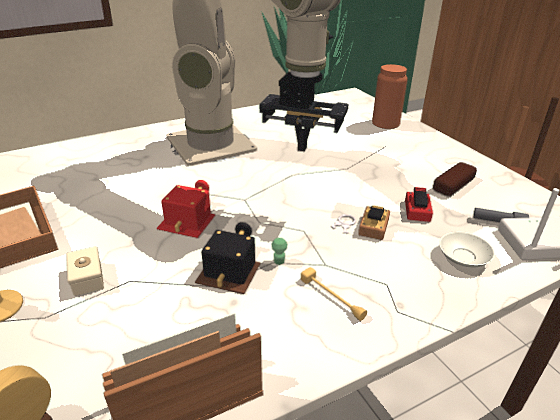

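View pics/t11.png

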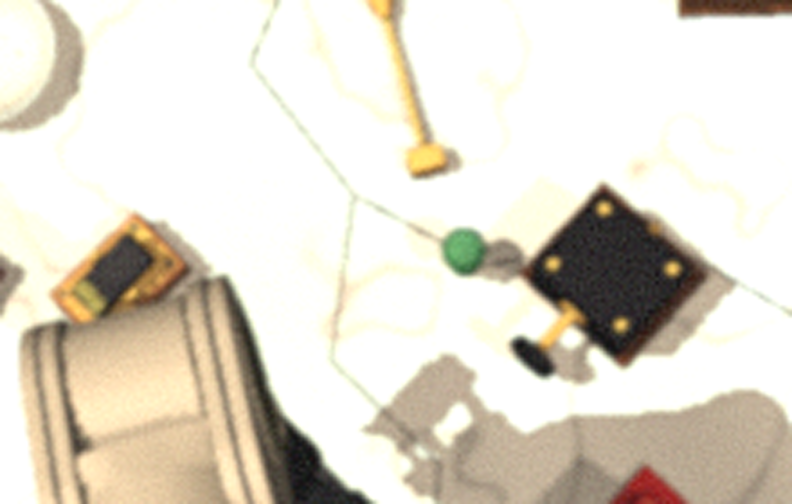

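The knob is home, matching its start position in both cameras, and the rocker is over. The bystanders are unmoved and the robot is clear of everything. Handing in.

```bash
python3 -c "
from bench import *
print(close_job())"
```

```text
the job is handed in; nothing more can be done
None
```

The lamp is switched over in the order asked, and I handed the job in at about 21.6 s.

**What I did**
- **Knob out:** I hooked the closed fingertips behind the head and pulled it to the outer stop. It moved about 17.7 mm, and I checked it was still out after the rocker went over.
- **Rocker:** I pressed the ribbed end and it went fully over. The ribbed end now measures about 44 mm high and the plain end about 54 mm.
- **Knob home:** I pushed the face in until it met the stop at about 24 N.

**Last checks**
- **Knob:** it matches its starting position to within about 2 mm in both fixed cameras.
- **Bystanders:** the stopper, snuffer and button box measured within about 1 mm of where they started. I checked the keyring only by eye, and it looked unmoved.
- **Robot:** it was clear of everything, with no contact force.

**What disagreed**
- **Fingertip position:** the real fingertips end about 25 mm short of the stated TCP. Because of this my first grasp missed the stem, and my first press on the rocker touched nothing. I measured the offset with the scene camera and corrected for it.
- **Forces:** I kept pressing after the rocker had reached its stop, up to about 73 N vertical and 81 N in total at the wrist. That is more than was needed but under the 120 N limit, and only the fingertips were touching.

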